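# Hold the spring clip open over the recipe card

### The job

A steel spring clip is parked on the wall of the recipe box that faces you. Squeeze its two levers together so that its jaws gape wide, lift it off the box, and bring it down over the middle of the top edge of the recipe card that stands in the wooden stand: one jaw in front of the card and one behind, both lips wholly below the edge, with room for another card on either side. Finish holding it there, still squeezed wide open and touching neither card nor stand, so that I can slip the second card in before you let go; leave the card standing in its slot and do not disturb the timer, the mill or the second card.

Things in the scene. Friction and masses are not known exactly. Their poses are not given: they have to be found in the camera images.
- clip: Steel spring clip: two sheet halves on a coil spring, 80 mm tall, loose, 75 g. Starts upright on the 5 mm box wall: levers up, jaws astride the wall, coil (radius 6 mm) resting on the rim. Origin: centre of the coil, the pivot. z up; y along the hinge and the wall; x across the wall, the line of squeezing. The frame is that of the robot-side half: squeezed, it leans by half the opening angle.
- clip_lever (a joint): Opening angle of the clip's jaws: 0 parked on the 5 mm wall, -0.15 shut on nothing, 0.60 fully open, where the rolled lever ends meet and stop. Spring: about 3 N on the lever tops starts to open it, 7 to 10 N holds it fully open; it shuts when the squeeze eases.
- lever_near (a point): Centre of the outer face of the robot-side lever, 22 mm above the pivot. Levers: flat plates 44 mm wide (y), from 2 to 46 mm above the pivot, leaning out 0.3 rad each when parked (45 mm over their outer faces at the top); fully squeezed the outer faces are parallel, 18 mm apart.
- lever_far (a point): Centre of the outer face of the other lever, 22 mm above the pivot, on the far side of the wall (over the box).
- jaw_near (a point): Centre of the inner face of the lip on the clip's robot-side half. Lips: 50 mm wide (y), 12 mm tall, 3 mm thick, 23 to 35 mm below the pivot when parked. Fully squeezed: lip centres 22 mm apart and 27 mm below the pivot, lip ends 34 mm below it; the coil's underside is 6 mm below it.
- jaw_far (a point): Centre of the inner face of the lip on the clip's other half; the mirror image of jaw_near.
- recipe_box: Open wooden file box with index cards inside (all below its rim), fixed; 80 mm deep (x) by 166 mm wide (y) by 100 mm tall, walls 5 mm. Origin: centre of its underside; -x is the side that faces the robot, where the clip is parked somewhere within 35 mm of the middle.
- stand: Wooden card stand, fixed; block 56 mm deep (x) by 124 mm wide (y) by 30 mm tall with a slot along y, 4.2 mm wide and 22 mm deep. Origin: centre of its underside.
- card: Stiff ruled recipe card, 152 mm wide (y), 102 mm tall (z), 3 mm thick (x), loose, standing upright in the slot of the stand with its foot 8 mm above the worktop. Origin: centre of its lower edge; x is normal to its faces.
- card_top (a point): Middle of the top edge of the standing card, about 110 mm above the worktop.
- second_card: The second card, the same size, lying flat on the worktop at the right, 3 mm thick; leave it. Origin: centre of its underside.
- timer_mid (a point): Centre of the kitchen timer, 72 mm wide and 62 mm tall, between box and stand; leave it.
- mill_mid (a point): Centre of the dark wooden pepper mill, 58 mm wide and 170 mm tall, behind the timer; leave it.
There are look-alikes about, which are no part of the job. What is shaped like the clip but green or red is not meant.

How it is judged:
On the way:
1. the clip, squeezed open, has been lifted clear of the box (value of joint clip_lever above 0.35 rad and z of clip in the frame of recipe_box above 0.138 m and contact force between the fingers and clip above 2 N and contact force between clip and recipe_box below 0.1 N), for 0.2 s.
At the end, for the whole second after the job is handed in: The gripper still holds the clip open (joint over 0.45), at rest, a lip on either side of the card, each 4 mm or more clear and its centre 8 mm or more below the top edge, within 35 mm of its middle, parallel within 0.22 rad, touching neither card nor stand; the card stands (top moved under 12 mm) (value of joint clip_lever above 0.45 rad and contact force between the fingers and clip above 3 N and contact force between each of clip, the fingers and card below 0.1 N and contact force between clip and stand below 0.1 N and ((x of jaw_near in the frame of card below -0.0055 m and x of jaw_far in the frame of card above 0.0055 m) or (x of jaw_near in the frame of card above 0.0055 m and x of jaw_far in the frame of card below -0.0055 m)) and z of each of jaw_near, jaw_far in the frame of card_top below -0.008 m and y of clip in the frame of card_top between -0.035 and 0.035 m and angle between the y axis of clip and the y axis of card, either way round below 0.22 rad and angle between card's own z axis and vertical below 0.12 rad and distance of card_top from where it was at the start of the episode below 0.012 m and linear speed of clip below 0.03 m/s); the arm keeps its last pose, push and grip.
It fails at once if the standing card was knocked or pulled out of its slot (distance of card_top from where it was at the start of the episode above 0.02 m).
It fails at once if the timer, the mill or the second card was disturbed (distance of any of timer_mid, mill_mid, second_card from where it was at the start of the episode above 0.02 m).
It also fails if it takes over 35 s, if anything falls off the work surface, if the arm or the gripper's body presses on something with over 40 N, if the wrist force passes 120 N, or if a joint passes its speed limit or range.

### The arm

A 7-joint arm with a two-finger parallel gripper is mounted at the origin on a cart in front of the work surface, level with it; the furniture and walls round the work are solid. World frame = base frame: x ahead of the robot, y to its left, z up, the work surface at z = 0. Lengths are in m, angles in rad, forces in N, time in s.
With the tool pointing down it reaches from about 0.425 to 0.925 m from the base axis. Payload 6.8 kg.
Tool frame: the origin (TCP) lies at the very end of the fingers, on their centre line; the grasp point (between the pads) lies 19 mm behind it (r.grip_point_offset is the distance from the TCP to the grasp point, in m); z points along the fingers, y is the line along which they close (so a half turn about z gives the same grasp; the last joint's range is limited). The gripper opens to 85 mm and grips with 20 to 120 N. Pads are 22 mm wide; open, the fingers measure 114 mm over their backs; the gripper's body (76 mm by 85 mm) begins 54 mm behind the grasp point. The pads swing forward as they close: fully open they stand 13 mm farther back than shut.
Start: joints at [1.196, 0.477, 0.022, 1.555, -0.011, 1.109, -0.083], TCP at [0.178, -0.651, 0.231] pointing down, gripper open.
Joint ranges: [-2.96, 2.96], [-0.34, 2.1], [-1.41, 1.46], [0.24, 2.44], [-1.37, 4.51], [0.17, 1.92], [-2.96, 2.96]. Speed limits (rad/s): [2.39, 2.39, 3.14, 3.14, 3.14, 3.14, 3.14].

### API

Orientations are given as a rotation vector (axis times angle).
In Python, from bench import status, eyes, r gives the robot as it stands.
- The arm moves only by the shell command python3 -m crank 'ROWS' [OPENING] [FORCE]. ROWS is JSON, a list of rows, each a list of 6 numbers: the shift along the tool's x, y, z normalised to -1 to 1, where 1 is 0.02 m, then the turn, a rotation vector about the tool's x, y, z normalised to -1 to 1, where 1 is 45 degrees. A call has 1 to 12 rows; each row shifts and turns the commanded pose from where the row before left it, along the tool's axes as they then stand; what a row does not reach is not made up. A row lasts 1/10 s, in which the tool goes at most 50 mm and 8.59 degrees, less where a joint would pass 70% of its speed; a pose out of reach is approached as far as the arm can. A call with a number of a shift or a turn outside -1 to 1 is refused whole. A call with a gripper value outside its range is refused whole. OPENING is the opening, from 0 (shut) to 1 (fully open), set as the call begins (- or left out, the last holds). The fingers move at their own pace and stop on an object; FORCE is the grip in N (left out, the last holds). Time passes only in rows, so rows that do not move let the fingers close. It gives the time, the measured TCP pose, the force, the opening and the grip force at its end, in the units of the state.
- status.get_obs(): the state, without advancing time (a new reading comes with each control period).
- eyes.grab_frame(name): name is "side" or "top" or "wrist"; returns a dict with "image" (384x512x3 uint8, red, green, blue), "depth" (384x512 float32, m along the optical axis (not along the pixel's ray), 0 where there is no reading), "fovy" (degrees; the focal length in pixels is half the picture's height over the tangent of half this angle, whatever the lens; pixels are square), "cx", "cy" (the principal point, pixels), "world_to_cam" (4x4, takes a point from world to camera coordinates). Camera axes: x right, y up, looking along -z (the intrinsics and any distortion apply to the point x, -y, -z); pixel columns grow to the right and rows downward; lengths in m; the calibration is good to about 2 mm. The wrist camera is an equidistant fisheye: a pixel r from the principal point sees the ray r / f radians off the axis. A picture is of the moment at which its call begins.
- r.hand_in(): hands the job in; it is judged then, once.
The state is a dict: "clock": time; "joints": joint angles; "qvel": joint speeds; "tau": joint torques, N m; "tcp_pos": TCP position; "orientation": TCP orientation; "contact_force": force on the tool from outside, world axes, zero at the start; "moment": the same for the moment, N m; "grip_width": finger opening in m; "gripper_force": force on a finger pad.
Only numpy, scipy, OpenCV 4.12 (cv2) and the standard library are available. Lean on these libraries where they do the work, as an engineer would, in place of code of your own. Each camera call takes 0.05 s, during which the arm holds its last target. There are 200 camera calls.

## Working session

There is one attempt and no reset: what is moved stays moved. The work goes in short steps, Python scripts to look and compute and a shell command to move; the robot and the scene stay as the last step left them, time stands still between calls to the robot, and variables do not carry over. Pictures are saved under pics/ and viewed, at most 10 in all, crops included, and the job is handed in when it is done.

```bash
mkdir -p pics; ls; cat > h.py <<'E'
import numpy as np, cv2
from bench import status, eyes, r
from scipy.spatial.transform import Rotation as R
def grab(n,fn=None):
    f=eyes.grab_frame(n)
    np.savez(f'{fn or n}.npz',**f)
    if fn: cv2.imwrite(f'pics/{fn}.png',f['image'][:,:,::-1])
    return f
def pts(f,fish=False):
    "world xyz image from depth"
    H,W=f['depth'].shape; fl=H/2/np.tan(np.radians(float(f['fovy']))/2)
    u,v=np.meshgrid(np.arange(W),np.arange(H)); a=(u-f['cx'])/fl; b=(v-f['cy'])/fl
    if fish:
        t=np.hypot(a,b)+1e-9; k=np.tan(np.minimum(t,1.5))/t; a=a*k; b=b*k
    d=f['depth']; c=np.stack([a*d,-b*d,-d,np.ones_like(d)],-1)
    return (c@np.linalg.inv(f['world_to_cam']).T)[...,:3]
E
python3 - <<'E'
from h import *
for n in ['side','top','wrist']:
    f=grab(n,n); print(n,f['fovy'],np.linalg.inv(f['world_to_cam'])[:3].round(3).tolist())
a=[cv2.imread(f'pics/{n}.png') for n in ['side','top']]
o=status.get_obs(); print({k:np.round(v,3).tolist() for k,v in o.items()}, r.grip_point_offset)
E
```

```text
pics
side 43.0849733024745 [[-0.942, 0.208, -0.264, 0.124], [-0.336, -0.618, 0.711, 1.026], [-0.015, 0.758, 0.652, 1.06]]
top 57.81787419207064 [[0.027, 0.994, -0.104, 0.401], [-1.0, 0.029, 0.011, -0.007], [0.014, 0.104, 0.994, 0.964]]
wrist 65.70646984690485 [[0.264, 0.923, 0.28, 0.249], [-0.965, 0.253, 0.075, -0.631], [-0.002, -0.289, 0.957, 0.373]]
{'clock': 0.15, 'joints': [1.196, 0.478, 0.022, 1.556, -0.011, 1.109, -0.083], 'qvel': [0.001, -0.004, -0.0, -0.004, 0.0, -0.001, -0.001], 'tau': [0.003, -59.692, 1.61, -28.149, 0.013, 0.007, 0.0], 'tcp_pos': [0.178, -0.651, 0.231], 'orientation': [-3.112, -0.418, 0.0], 'contact_force': [-0.767, -1.076, -0.369], 'moment': [0.003, -0.014, 0.011], 'gripper_force': 0.0, 'grip_width': 0.085} 0.0187
```

View pics/top.png

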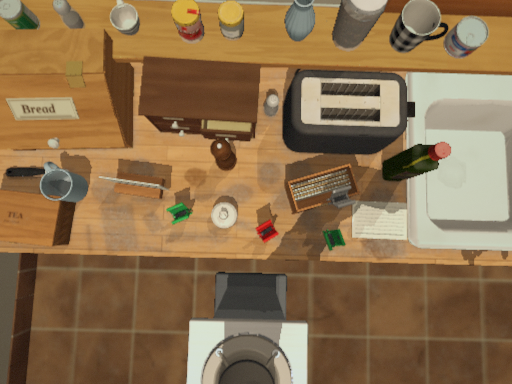

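View pics/side.png

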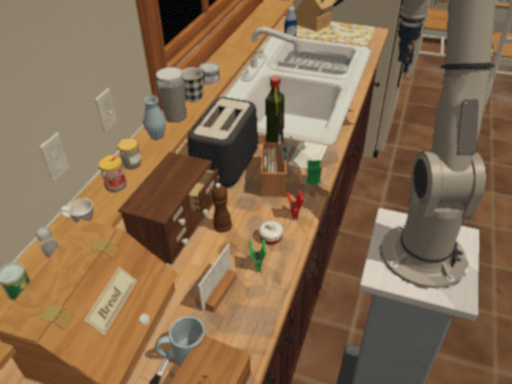

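```bash
python3 - <<'E'
from h import *
f=dict(np.load('top.npz')); P=pts(f); im=f['image'][:,:,::-1]
g=dict(np.load('side.npz')); Q=pts(g); im2=g['image'][:,:,::-1]
a=cv2.resize(im[155:225,280:380],(800,560),interpolation=cv2.INTER_CUBIC)
b=cv2.resize(im[155:225,80:180],(800,560),interpolation=cv2.INTER_CUBIC)
cv2.imwrite('pics/c1.png',cv2.resize(np.vstack([a,b]),(428,600)))
c=cv2.resize(im2[130:210,240:340],(400,320),interpolation=cv2.INTER_CUBIC)
d=cv2.resize(im2[230:320,170:282],(400,320),interpolation=cv2.INTER_CUBIC)
cv2.imwrite('pics/c2.png',np.hstack([c,d]))
for nm,X,sl in [('top',P,None),('side',Q,None)]:
    for n,(x0,x1,y0,y1,z0,z1) in dict(box=(.35,.65,-.36,-.1,.09,.106),clip=(.35,.65,-.36,-.1,.115,.16),card=(.35,.7,.15,.42,.1,.12),stand=(.35,.7,.15,.42,.026,.034)).items():
        m=(X[...,0]>x0)&(X[...,0]<x1)&(X[...,1]>y0)&(X[...,1]<y1)&(X[...,2]>z0)&(X[...,2]<z1)
        q=X[m]; 
        if len(q)<3: print(nm,n,len(q)); continue
        v,u=np.where(m)
        rc=cv2.minAreaRect(q[:,:2].astype(np.float32)*1000)
        print(nm,n,len(q),np.round(np.median(q,0),4),q.min(0).round(3),q.max(0).round(3),np.round(rc[0],1),np.round(rc[1],1),round(rc[2],1),u.min(),u.max(),v.min(),v.max())
E
```

```text
top box 561 [ 0.5338 -0.1969  0.0976] [ 0.443 -0.36   0.09 ] [ 0.618 -0.1    0.106] [ 530. -230.] [259.7 174.9] 89.9 292 395 143 212
top clip 826 [ 0.6143 -0.2165  0.1415] [ 0.452 -0.36   0.115] [ 0.649 -0.1    0.16 ] [ 589.4 -245.8] [209.9 216.4] 31.5 294 405 125 208
top card 621 [0.643  0.3501 0.1094] [0.497 0.15  0.1  ] [0.7  0.42 0.12] [593.1 297.2] [261.4 189. ] 78.3 85 195 104 186
top stand 826 [0.5048 0.3069 0.0288] [0.421 0.152 0.026] [0.699 0.374 0.034] [557.8 258.1] [215.  253.3] 81.3 114 199 115 218
side box 311 [ 0.5416 -0.1976  0.0989] [ 0.442 -0.36   0.09 ] [ 0.623 -0.1    0.106] [ 531.6 -229.9] [258.9 180.5] 89.7 232 287 123 177
side clip 486 [ 0.6147 -0.2089  0.1385] [ 0.452 -0.36   0.115] [ 0.628 -0.1    0.16 ] [ 588.9 -240. ] [211.3 210.5] 30.8 229 292 112 160
side card 639 [0.639  0.3455 0.1098] [0.495 0.15  0.1  ] [0.7   0.419 0.12 ] [602.1 290.1] [265.2 200. ] 83.4 143 229 209 288
side stand 546 [0.4979 0.3127 0.0309] [0.417 0.153 0.026] [0.699 0.418 0.034] [573.8 279.6] [285.9 246.5] 70.8 159 261 231 307
```

View pics/c1.png

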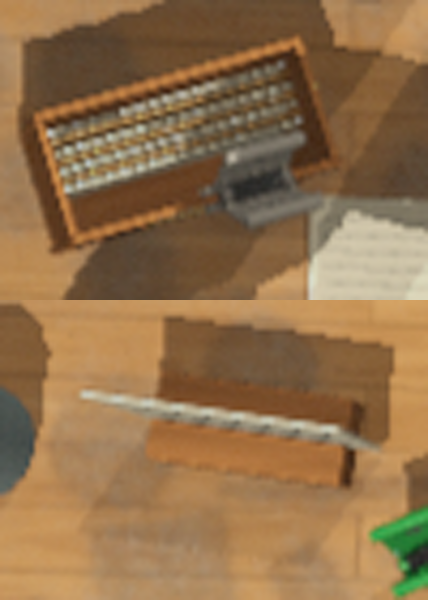

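View pics/c2.png

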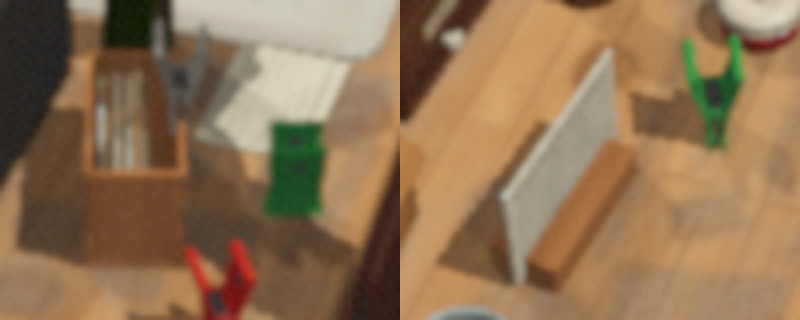

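```bash
python3 - <<'E'
from h import *
for n,regs in dict(top=dict(box=(286,361,163,213,.094,.104),clipall=(325,358,183,210,.106,.16),cliptop=(325,358,183,210,.138,.16),card=(98,170,172,192,.104,.116),stand=(112,168,170,200,.025,.034)),
                 side=dict(box=(249,290,140,177,.094,.104),clipall=(276,297,130,165,.106,.16),cliptop=(276,297,130,165,.138,.16),card=(196,234,238,290,.104,.116),stand=(200,242,260,315,.025,.034))).items():
    f=dict(np.load(n+'.npz')); X=pts(f)
    for k,(u0,u1,v0,v1,z0,z1) in regs.items():
        s=X[v0:v1,u0:u1].reshape(-1,3); q=s[(s[:,2]>z0)&(s[:,2]<z1)]
        if k[:4]=='clip': q=q[(q[:,0]<.53)&(q[:,1]<-.2)]
        rc=cv2.minAreaRect(q[:,:2].astype(np.float32)*1000)
        c=q[:,:2]-q[:,:2].mean(0); w=np.linalg.svd(c,full_matrices=0)[2][0]
        print(n,k,len(q),q.mean(0).round(4),'zmax',np.percentile(q[:,2],[50,95,100]).round(4),'rect',np.round(rc[0],1),np.round(rc[1],1),round(rc[2],1),'dir',np.degrees(np.arctan2(-w[0]*np.sign(w[1]),abs(w[1]))).round(1))
E
```

```text
top box 366 [ 0.5063 -0.1762  0.0979] zmax [0.0979 0.1008 0.1039] rect [ 503.4 -178.8] [ 85.3 166. ] 18.0 dir 18.9
top clipall 273 [ 0.4781 -0.2186  0.1307] zmax [0.1268 0.1517 0.1534] rect [ 479.  -216.4] [44.3 43.8] 18.3 dir 78.5
top cliptop 127 [ 0.4771 -0.2192  0.1496] zmax [0.1498 0.1521 0.1534] rect [ 479.  -216.4] [44.3 43.8] 18.3 dir -86.4
top card 85 [0.5063 0.3047 0.1079] zmax [0.1078 0.1105 0.1114] rect [506.6 305.8] [152.2   3.2] 83.5 dir -6.5
top stand 775 [0.5059 0.3094 0.0286] zmax [0.0286 0.0311 0.0334] rect [506.  302.4] [143.4  56. ] 83.2 dir -6.7
side box 192 [ 0.5062 -0.1661  0.0992] zmax [0.0995 0.1033 0.104 ] rect [ 523.6 -180. ] [120.6 192.6] 22.6 dir 24.4
side clipall 110 [ 0.4759 -0.2187  0.1302] zmax [0.1255 0.1554 0.1574] rect [ 480.9 -224.8] [42.2 62.4] 17.1 dir 50.8
side cliptop 43 [ 0.4752 -0.2173  0.1519] zmax [0.1526 0.1562 0.1574] rect [ 479.  -217.7] [42.7 46.8] 15.8 dir 80.3
side card 118 [0.5063 0.3074 0.1091] zmax [0.1092 0.1132 0.1149] rect [505.9 305.2] [150.    5.5] 83.4 dir -6.5
side stand 423 [0.4936 0.3153 0.0308] zmax [0.0311 0.0335 0.0339] rect [499.6 306.6] [151.4  46.5] 81.6 dir -7.1
```

```bash
python3 - <<'E'
from h import *
G={}
for n in ['top','side']:
    X=pts(dict(np.load(n+'.npz'))).reshape(-1,3)
    for x,y,z in X:
        if .3<x<.75 and -.5<y<.5 and z<.5: k=(int(x*20),int(np.floor(y*20))); G[k]=max(G.get(k,0),z)
ys=range(9,-11,-1); print('x\\y',*[f'{5*y:4d}' for y in ys])
for x in range(14,5,-1): print(5*x,*[f'{1000*G.get((x,y),0):4.0f}' for y in ys])
E
python3 -m crank '[[0,0,-0.5,0,0,-0.187],[0,0,-0.5,0,0,-0.187],[0,0,-0.5,0,0,-0.187],[0,0,-0.5,0,0,-0.187],[0,0,-0.5,0,0,-0.187],[0,0,-0.5,0,0,-0.187],[0,0,0,0,0,-0.187],[0,0,0,0,0,-0.187],[0,0,0,0,0,-0.187],[0,0,0,0,0,-0.187],[0,0,0,0,0,-0.187],[0,0,0,0,0,0]]' 1 20
```

```text
x\y   45   40   35   30   25   20   15   10    5    0   -5  -10  -15  -20  -25  -30  -35  -40  -45  -50
70  210  211  212  206  181  181  181  182  182  182  181  192  192  192  192  195  192  189   21   22
65  179  177  175  171  180  182  183  181  183  181  181  193  194  195  193  193  194  185   25   23
60  131  129  127  120    7  125  175  177  179  180  175  190  194  194  193  193  194  193   29   28
55  114   78   78    9    7    9    6  155  173    7    7    8    8  102  106   98    6  274  270   24
50   94    6  115  114  115  111    6    9    8    7    9  103  105  102  155  104    5  204  205   26
45   95    7   36   38  113  113   86   40   47   38    8  103  104  158  157  106    9   11   27   27
40   88    7    7    8    8   86   86   45   66   44   86   41  106    7   82   10   12   11   28   28
35   89    8    8    7    8    7    8    7   43    8   87   85    8   86   86    8    8    9   31   29
30   86    7    6    8    9    7    6    9    7    6    9    8    8   80   82   10    9   10    9    8
clock: 1.35
tcp_pos: [0.1777, -0.651, 0.2908]
orientation: [-1.848, -2.54, -0.001]
contact_force: [1.3, -0.2, 0.1]
grip_width: 0.0853
gripper_force: 0.0
```

```bash
python3 -m crank '[[0.73,0.955,0,0,0,0],[0.73,0.955,0,0,0,0],[0.73,0.955,0,0,0,0],[0.73,0.955,0,0,0,0],[0.73,0.955,0,0,0,0],[0.73,0.955,0,0,0,0],[0.73,0.955,0,0,0,0],[0.73,0.955,0,0,0,0],[0.73,0.955,0,0,0,0],[0.73,0.955,0,0,0,0],[0.73,0.955,0,0,0,0]]'
python3 -m crank '[[0.73,0.955,0,0,0,0],[0.73,0.955,0,0,0,0],[0.73,0.955,0,0,0,0],[0.73,0.955,0,0,0,0],[0.73,0.955,0,0,0,0],[0.73,0.955,0,0,0,0],[0.73,0.955,0,0,0,0],[0.73,0.955,0,0,0,0],[0.73,0.955,0,0,0,0],[0,0,0,0,0,0]]'
cat > rel.py <<'E'
from h import *
import sys
# target x y z (m), yaw of tool y (deg)
t=np.array([float(a) for a in sys.argv[1:4]]); o=status.get_obs()
M=R.from_rotvec(o['orientation']).as_matrix(); d=M.T@(t-o['tcp_pos'])
print('tcp',o['tcp_pos'].round(4) if hasattr(o['tcp_pos'],'round') else o['tcp_pos'],'yaw',np.degrees(np.arctan2(M[1,1],M[0,1])).round(2),'tilt',M[:,2].round(3),'shift units',(d/.02).round(3),'grip',o['grip_width'],o['gripper_force'],'F',np.round(o['contact_force'],1),'t',o['clock'])
E
python3 rel.py .479 -.217 .113
python3 - <<'E'
from h import *
f=grab('wrist','w2'); X=pts(f,True)
m=(abs(X[...,0]-.479)<.04)&(abs(X[...,1]+.217)<.045)&(X[...,2]>.138)&(X[...,2]<.165)
q=X[m]; rc=cv2.minAreaRect(q[:,:2].astype(np.float32)*1000); print(len(q),q.mean(0),np.percentile(q[:,2],[50,95]),rc)
E
```

```text
clock: 2.45
tcp_pos: [0.3291, -0.4329, 0.2912]
orientation: [-1.856, -2.535, -0.0]
contact_force: [1.0, 0.3, 0.6]
grip_width: 0.0855
gripper_force: 0.0
clock: 3.45
tcp_pos: [0.454, -0.2526, 0.2915]
orientation: [1.848, 2.54, 0.003]
contact_force: [0.3, 0.3, 0.0]
grip_width: 0.0855
gripper_force: 0.0
tcp [ 0.454  -0.2526  0.2915] yaw 17.94 tilt [ 0.001  0.001 -1.   ] shift units [1.3   1.723 8.93 ] grip 0.08548211360072727 0.0 F [0.3 0.3 0. ] t 3.45
810 [ 0.47822982 -0.21628785  0.15133618] [0.15157839 0.15316631] ((479.72381591796875, -216.8773651123047), (44.38249206542969, 44.22750473022461), 18.36493682861328)
```

```bash
python3 -m crank '[[0.65,0.88,0,0,0,0],[0.65,0.87,0,0,0,0],[0,0,1,0,0,0],[0,0,1,0,0,0],[0,0,1,0,0,0],[0,0,1,0,0,0],[0,0,0,0,0,0],[0,0,0,0,0,0]]'
python3 rel.py .4795 -.2168 .113
python3 - <<'E'
from h import *
f=grab('wrist','w3'); X=pts(f,True)
m=(abs(X[...,0]-.479)<.04)&(abs(X[...,1]+.217)<.045)&(X[...,2]>.138)&(X[...,2]<.165)
q=X[m]; rc=cv2.minAreaRect(q[:,:2].astype(np.float32)*1000); print(len(q),q.mean(0),np.percentile(q[:,2],[50,95]),rc)
E
```

```text
clock: 4.3
tcp_pos: [0.477, -0.2215, 0.2115]
orientation: [-1.853, -2.536, 0.001]
contact_force: [0.1, -0.4, 0.3]
grip_width: 0.0855
gripper_force: 0.0
tcp [ 0.477  -0.2215  0.2115] yaw 17.71 tilt [-0.001 -0.    -1.   ] shift units [0.183 0.191 4.925] grip 0.08549989490439781 0.0 F [ 0.1 -0.4  0.3] t 4.3
1436 [ 0.4788655  -0.21520429  0.15117415] [0.15158808 0.1531236 ] ((479.45697021484375, -216.99517822265625), (44.82490921020508, 44.120079040527344), 17.926925659179688)
```

View pics/w3.png

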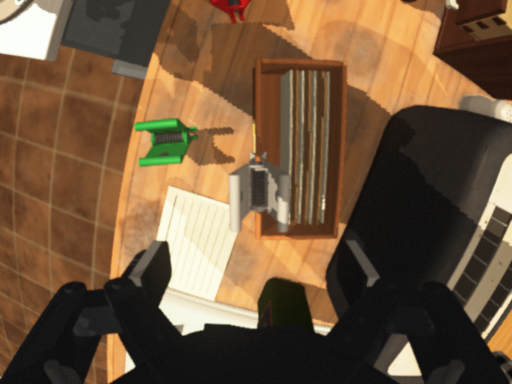

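```bash
python3 -m crank '[[0.18,0.19,0.8,0,0,0],[0,0,0.8,0,0,0],[0,0,0.8,0,0,0],[0,0,0.8,0,0,0],[0,0,0.8,0,0,0],[0,0,0.7,0,0,0],[0,0,0,0,0,0],[0,0,0,0,0,0]]'
python3 rel.py .4795 -.2168 .117
```

```text
clock: 5.15
tcp_pos: [0.4804, -0.2162, 0.1179]
orientation: [1.85, 2.538, 0.0]
contact_force: [-0.0, 0.7, -0.7]
grip_width: 0.0856
gripper_force: 0.0
tcp [ 0.4804 -0.2162  0.1179] yaw 17.83 tilt [ 0.001 -0.    -1.   ] shift units [-0.013 -0.052  0.046] grip 0.08560360278526535 0.0 F [-0.   0.7 -0.7] t 5.15
```

```bash
python3 -m crank '[[0,0,0,0,0,0],[0,0,0,0,0,0],[0,0,0,0,0,0],[0,0,0,0,0,0],[0,0,0,0,0,0],[0,0,0,0,0,0],[0,0,0,0,0,0],[0,0,0,0,0,0],[0,0,0,0,0,0],[0,0,0,0,0,0]]' 0 35
python3 rel.py .4795 -.2168 .117
python3 -c "
from h import *
f=grab('wrist','w4')"
```

```text
clock: 6.15
tcp_pos: [0.4817, -0.2163, 0.1191]
orientation: [1.848, 2.536, 0.001]
contact_force: [-0.6, 0.9, 9.9]
grip_width: 0.0168
gripper_force: 36.9
tcp [ 0.4817 -0.2163  0.1191] yaw 17.85 tilt [ 0.004 -0.001 -1.   ] shift units [ 0.011 -0.113  0.106] grip 0.01675948045607314 36.941925790160894 F [-0.6  0.9  9.9] t 6.15
```

View pics/w4.png

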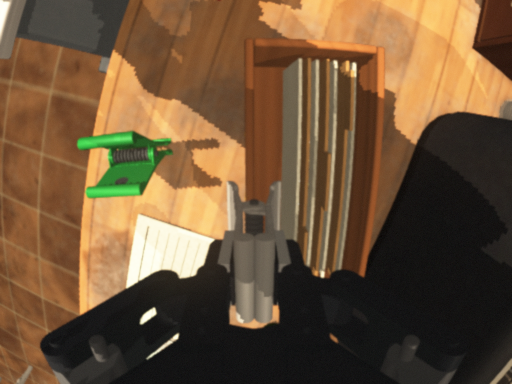

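```bash
python3 -m crank '[[0,0,-0.3,0,0,0],[0,0,-0.5,0,0,0],[0,0,-0.5,0,0,0],[0,0,-0.6,0,0,0],[0,0,-0.7,0,0,0],[0,0,-0.7,0,0,0],[0,0,-0.7,0,0,0],[0,0,-0.7,0,0,0],[0,0,-0.7,0,0,0],[0,0,-0.6,0,0,0],[0,0,0,0,0,0],[0,0,0,0,0,0]]'
python3 rel.py .45 .05 .28
python3 - <<'E'
from h import *
f=grab('wrist','w5'); g=grab('side'); X=pts(g)
cv2.imwrite('pics/s5.png',np.hstack([f['image'][:,:,::-1][60:380,120:400],cv2.resize(g['image'][90:180,240:340,::-1],(356,320),interpolation=cv2.INTER_CUBIC)]))
E
```

```text
clock: 7.4
tcp_pos: [0.4798, -0.2161, 0.2373]
orientation: [1.85, 2.539, -0.0]
contact_force: [0.4, 0.7, -0.6]
grip_width: 0.0171
gripper_force: 35.5
tcp [ 0.4798 -0.2161  0.2373] yaw 17.84 tilt [ 0. -0. -1.] shift units [13.12   2.656 -2.137] grip 0.0170530559184366 35.53003868088126 F [ 0.4  0.7 -0.6] t 7.4
```

View pics/s5.png

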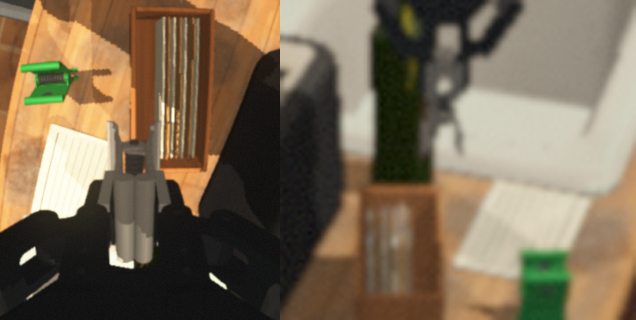

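```bash
python3 -m crank '[[0,0,-0.6,0,0,0.108],[0,0,-0.6,0,0,0.108],[0,0,-0.6,0,0,0.108],[0,0,-0.6,0,0,0.108],[0,0,0,0,0,0.108],[0,0,0,0,0,0]]'
python3 rel.py .45 .05 .28; python3 rel.py .506 .3055 .28
```

```text
clock: 8.1
tcp_pos: [0.4797, -0.2159, 0.2849]
orientation: [-2.343, -2.092, 0.001]
contact_force: [-0.1, -0.1, -0.6]
grip_width: 0.0172
gripper_force: 35.5
tcp [ 0.4797 -0.2159  0.2849] yaw -6.48 tilt [-0.001  0.    -1.   ] shift units [13.043 -2.978  0.247] grip 0.017179972066268565 35.53080674260855 F [-0.1 -0.1 -0.6] t 8.1
tcp [ 0.4797 -0.2159  0.2849] yaw -6.48 tilt [-0.001  0.    -1.   ] shift units [26.052 -1.639  0.248] grip 0.017179972066268565 35.53080674260855 F [-0.1 -0.1 -0.6] t 8.1
```

```bash
python3 -m crank '[[0.6,-0.1,0,0,0,0],[1,-0.1,0,0,0,0],[1,-0.1,0,0,0,0],[1,-0.1,0,0,0,0],[1,-0.1,0,0,0,0],[1,-0.1,0,0,0,0],[1,-0.1,0,0,0,0],[1,-0.1,0,0,0,0],[1,-0.1,0,0,0,0],[1,-0.1,0,0,0,0],[1,-0.1,0,0,0,0],[1,-0.1,0,0,0,0]]'
python3 -m crank '[[1,-0.05,0,0,0,0],[1,-0.05,0,0,0,0],[1,-0.05,0,0,0,0],[1,-0.05,0,0,0,0],[1,-0.05,0,0,0,0],[1,-0.05,0,0,0,0],[1,-0.05,0,0,0,0],[1,-0.05,0,0,0,0],[0.8,0,0,0,0,0],[0.6,0,0,0,0,0],[0,0,0,0,0,0],[0,0,0,0,0,0]]'
python3 rel.py .506 .3055 .28
python3 - <<'E'
from h import *
f=grab('wrist','w6'); g=grab('side','s6'); t=grab('top','t6')
for n,F,reg in [('side',g,(190,240,225,295)),('top',t,(90,175,168,195))]:
    X=pts(F); s=X[reg[2]:reg[3],reg[0]:reg[1]].reshape(-1,3); q=s[(s[:,2]>.104)&(s[:,2]<.116)]
    print(n,len(q),cv2.minAreaRect(q[:,:2].astype(np.float32)*1000) if len(q)>3 else '')
E
```

```text
clock: 9.3
tcp_pos: [0.4813, 0.0189, 0.2847]
orientation: [-2.339, -2.096, 0.001]
contact_force: [-0.3, 0.7, -0.6]
grip_width: 0.0173
gripper_force: 35.5
clock: 10.5
tcp_pos: [0.495, 0.2046, 0.2849]
orientation: [-2.342, -2.094, 0.002]
contact_force: [-0.2, 0.3, 0.6]
grip_width: 0.017
gripper_force: 35.5
tcp [0.495  0.2046 0.2849] yaw -6.4 tilt [-0.001 -0.001 -1.   ] shift units [ 5.076 -0.015  0.243] grip 0.017043003519220747 35.53105087950826 F [-0.2  0.3  0.6] t 10.5
side 117 ((506.2558898925781, 305.8717041015625), (153.662353515625, 5.2654709815979), 83.9612045288086)
top 0
```

View pics/w6.png

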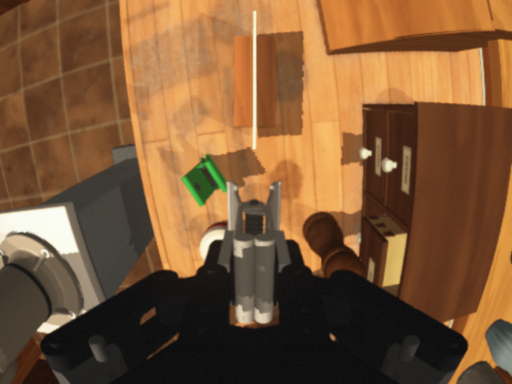

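```bash
python3 -m crank '[[0.9,0,0,0,0,0],[0.9,0,0.2,0,0,0],[0.9,0,0.5,0,0,0],[0.9,0,0.7,0,0,0],[0.9,0,0.7,0,0,0],[0.5,0,0.7,0,0,0],[0,0,0.7,0,0,0],[0,0,0.7,0,0,0],[0,0,0,0,0,0],[0,0,0,0,0,0]]'
python3 rel.py .506 .3055 .136
python3 - <<'E'
from h import *
o=status.get_obs(); M=R.from_rotvec(o['orientation']).as_matrix()
f=grab('wrist','w7'); X=pts(f,True); L=(X-o['tcp_pos'])@M  # tool coords
s=L.reshape(-1,3); W=X.reshape(-1,3); im=f['image'].reshape(-1,3)
m=(abs(s[:,1])<.03)&(abs(s[:,0])<.035)&(s[:,2]>-.04)&(s[:,2]<.06)
q=s[m]
for z in np.arange(-.04,.06,.005):
    k=q[(q[:,2]>=z)&(q[:,2]<z+.005)]
    if len(k): print(round(z,3),len(k),'x',k[:,0].min().round(4),k[:,0].max().round(4),'y pct',np.percentile(k[:,1],[0,10,25,50,75,90,100]).round(4))
m=(W[:,2]>.1)&(W[:,2]<.118)&(abs(W[:,0]-.506)<.03)&(abs(W[:,1]-.305)<.1); k=W[m]; print('card',len(k),np.percentile(k[:,2],[5,50,95]),cv2.minAreaRect(k[:,:2].astype(np.float32)*1000), 'tool y', np.percentile(s[m][:,1],[0,10,50,90,100]).round(4))
E
```

```text
clock: 11.65
tcp_pos: [0.5068, 0.3032, 0.2012]
orientation: [2.344, 2.091, -0.001]
contact_force: [0.7, -0.3, -0.8]
grip_width: 0.0168
gripper_force: 35.5
tcp [0.5068 0.3032 0.2012] yaw -6.52 tilt [-0.    -0.001 -1.   ] shift units [ 0.111 -0.052  3.258] grip 0.016750915502225225 35.532624777406454 F [ 0.7 -0.3 -0.8] t 11.65
-0.04 2903 x -0.0223 0.0222 y pct [-0.0203 -0.0088 -0.0052  0.0008  0.005   0.0078  0.0201]
-0.035 1343 x -0.0222 0.0228 y pct [-0.0219 -0.0086 -0.0071 -0.0005  0.0048  0.0083  0.0217]
-0.03 377 x -0.018 0.0227 y pct [-0.0222 -0.0191 -0.0131  0.002   0.0138  0.019   0.0219]
-0.025 343 x 0.007 0.0224 y pct [-0.0226 -0.0193 -0.014  -0.0066  0.0133  0.0189  0.0221]
-0.02 269 x 0.0069 0.0222 y pct [-0.0224 -0.0198 -0.0144 -0.0064  0.0137  0.0188  0.0218]
-0.015 275 x 0.0069 0.022 y pct [-0.0223 -0.0195 -0.0137  0.0056  0.0135  0.019   0.0216]
-0.01 188 x 0.0066 0.0221 y pct [-0.0208 -0.0177 -0.0132  0.0057  0.013   0.0176  0.0207]
-0.005 76 x 0.0093 0.0222 y pct [-0.015  -0.0123 -0.0081  0.0056  0.0076  0.0112  0.0147]
-0.0 72 x 0.0106 0.022 y pct [-0.0093 -0.0079 -0
[... 330 characters left out ...]
 pct [-0.012  -0.0113 -0.0111  0.0087  0.0105  0.0106  0.0107]
0.025 71 x 0.0009 0.0221 y pct [-0.0126 -0.0123 -0.0121 -0.0101  0.0114  0.0116  0.0118]
0.03 87 x 0.0006 0.025 y pct [-0.0134 -0.0132 -0.0127 -0.0105  0.0111  0.012   0.0125]
0.035 142 x -0.0068 0.0249 y pct [-0.0148 -0.0144 -0.014   0.0102  0.013   0.0134  0.0139]
0.04 508 x -0.0092 0.0253 y pct [-0.0184 -0.0176 -0.0164 -0.0007  0.0156  0.0166  0.0174]
0.045 5 x 0.0246 0.0248 y pct [-0.0184 -0.0181 -0.0177  0.015   0.0163  0.0167  0.017 ]
card 397 [0.10856626 0.10972114 0.11088644] ((510.674560546875, 340.0890808105469), (80.89071655273438, 2.4947867393493652), 83.42565155029297) tool y [-0.0016 -0.0016  0.      0.0008  0.0009]
```

View pics/w7.png

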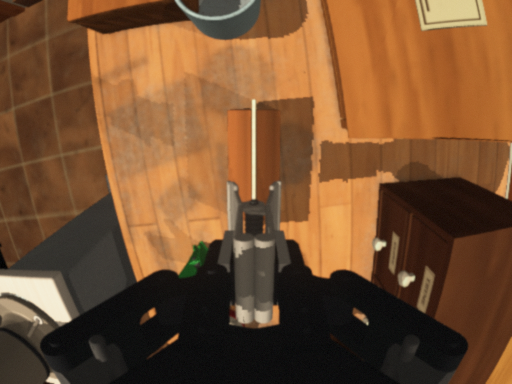

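```bash
python3 -m crank '[[0.1,0,0.3,0,0,0],[0,0,0.5,0,0,0],[0,0,0.5,0,0,0],[0,0,0.5,0,0,0],[0,0,0.5,0,0,0],[0,0,0.5,0,0,0],[0,0,0.3,0,0,0],[0,0,0.2,0,0,0],[0,0,0,0,0,0],[0,0,0,0,0,0],[0,0,0,0,0,0]]'
python3 rel.py .506 .3055 .135
python3 - <<'E'
from h import *
o=status.get_obs(); M=R.from_rotvec(o['orientation']).as_matrix()
f=grab('wrist','w8'); X=pts(f,True); W=X.reshape(-1,3); s=(W-o['tcp_pos'])@M
m=(W[:,2]>.1)&(W[:,2]<.118)&(abs(s[:,1])<.006)&(abs(s[:,0])<.12); k=W[m]; print('card',len(k),np.percentile(k[:,2],[5,50,95]),np.percentile(s[m][:,1],[0,50,100]).round(4))
for z in (.02,.03,.04):
    k=s[(s[:,2]>z)&(s[:,2]<z+.008)&(abs(s[:,0])<.027)&(abs(s[:,1])>.006)&(abs(s[:,1])<.02)]; print(z,len(k),[np.percentile(k[k[:,1]*g>0][:,1],[0,50,100]).round(4) for g in (-1,1) if (k[:,1]*g>0).any()])
g=grab('side')
cv2.imwrite('pics/f8.png',np.hstack([f['image'][60:320,150:400,::-1],cv2.resize(g['image'][190:310,150:290,::-1],(303,260),interpolation=cv2.INTER_CUBIC)]))
E
```

```text
clock: 12.8
tcp_pos: [0.507, 0.3065, 0.1358]
orientation: [2.343, 2.093, 0.001]
contact_force: [-0.2, 0.2, -0.7]
grip_width: 0.017
gripper_force: 35.5
tcp [0.507  0.3065 0.1358] yaw -6.45 tilt [ 0.001  0.    -1.   ] shift units [-0.057 -0.045  0.04 ] grip 0.01698150787338375 35.53197333589196 F [-0.2  0.2 -0.7] t 12.8
card 497 [0.1088602  0.10977111 0.11091676] [-0.004  -0.0006  0.0011]
0.02 98 [array([-0.0124, -0.0116, -0.0086]), array([0.0081, 0.0106, 0.0117])]
0.03 155 [array([-0.0141, -0.013 , -0.0104]), array([0.0093, 0.0119, 0.0134])]
0.04 518 [array([-0.0184, -0.0164, -0.0127]), array([0.0115, 0.0156, 0.0175])]
```

View pics/f8.png

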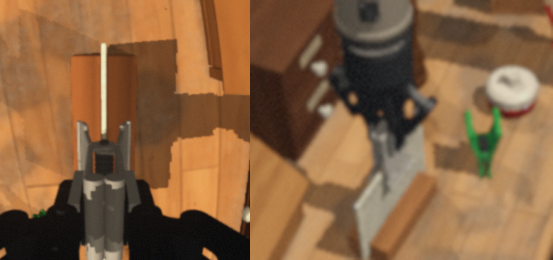

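The picture shows the card's edge at column 104, midway between the lips at columns 83 and 127, with the card upright. The measured card offset is under 1 mm, and the lips are about 13 mm below its top edge.

```bash
python3 -c "
from bench import r
print(r.hand_in())"
```

```text
the job is handed in; nothing more can be done
None
```

I handed the job in with the clip squeezed fully open and centred over the card's top edge: one lip on each side, each about 13 mm below the edge, no contact force showing, and the card still upright; no verdict was returned.

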